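# Set the ratchet to tighten and clamp the magnifier

### The arm

A 7-joint arm with a two-finger parallel gripper is mounted at the origin on a cart in front of the work surface, level with it; the furniture and walls round the work are solid. World frame = base frame: x ahead of the robot, y to its left, z up, the work surface at z = 0. Lengths are in m, angles in rad, forces in N, time in s.
With the tool pointing down it reaches from about 0.375 to 0.925 m from the base axis. Payload 3.1 kg.
Tool frame: the origin (TCP) lies at the very end of the fingers, on their centre line; the grasp point (between the pads) lies 19 mm behind it (env.pinch_z is the distance from the TCP to the grasp point, in m); z points along the fingers, y is the direction in which the jaws open and shut (so a half turn about z gives the same grasp; the last joint's range is limited). The gripper opens to 85 mm and grips with 20 to 120 N. Pads are 22 mm wide; open, the fingers measure 114 mm over their backs; the gripper's body (76 mm by 85 mm) begins 54 mm behind the grasp point. The pads swing forward as they close: fully open they stand 13 mm farther back than shut.
Start: joints at [1.19, 0.383, 0.044, 1.598, -0.018, 1.161, -0.05], TCP at [0.181, -0.624, 0.231] pointing down, gripper open.
Joint ranges: [-2.61, 2.61], [-0.41, 2.15], [-1.48, 1.57], [0, 2.5], [-1.57, 4.71], [0.05, 1.97], [-2.85, 2.85]. Speed limits (rad/s): [2.79, 2.79, 3.14, 3.14, 3.14, 3.14, 3.14].

### API

Orientations are given as a unit quaternion [x, y, z, w].
In Python, from plant import readout, imaging, env, spotter gives the robot as it stands.
- The arm moves only by the shell command python3 -m inch 'ROWS' [FORCE]. ROWS is JSON, a list of rows, each a list of 3 entries, a list of its own where there are three numbers: the shift along the tool's x, y, z in cm, then the turn, a rotation vector about the tool's x, y, z in rad, then the opening, from 0 (shut) to 1 (fully open). In form: [[[tx, ty, tz], [ax, ay, az], fingers], ...]. A call has 1 to 12 rows; each row is the pose to reach, as a shift and turn from the pose measured when the call began, along the tool's axes at that moment; what a row does not reach only later rows make up. A row lasts 1/12 s, in which the tool goes at most 41.7 mm and 7.16 degrees, less where a joint would pass 70% of its speed; a pose out of reach is approached as far as the arm can. A call with a gripper value outside its range is refused whole. The fingers move at their own pace and stop on an object; FORCE is the grip in N (left out, the last holds). Time passes only in rows, so rows that repeat a pose let the fingers close. It gives the time, the measured TCP pose, the force and the opening at its end, in the units of the state.
- readout.sense(): the state, without advancing time (a new reading comes with each control period).
- imaging.camera(name): name is "side" or "top" or "wrist"; returns a dict with "img" (480x640x3 uint8, blue, green, red), "range_z" (480x640 float32, m along the optical axis (not along the pixel's ray), 0 where there is no reading), "mtx" (3x3 intrinsics, pixels), "distortion" ([k1, k2, p1, p2, k3] as OpenCV has them; the pictures are not rectified), "camera_from_world" (4x4, takes a point from world to camera coordinates); the wrist camera has in their place "mount" (4x4, takes a point from camera to tool coordinates, whose origin is the TCP and whose axes are the flange's). Camera axes: x right, y up, looking along -z (the intrinsics and any distortion apply to the point x, -y, -z); pixel columns grow to the right and rows downward; lengths in m; the calibration is good to about 2 mm. A picture is of the moment at which its call begins: read the wrist's pose just before it.
- env.job_done(): hands the job in, once; it reports no verdict.
Trained networks look in the newest picture that a camera, given by its name, has taken for a name from the list of things; names that differ only in an ending like _2 or _b are one class to them, and where a whole thing is asked for, a point or a joint stands for the part that bears it (a point fixed in the world has none). Each returns a list of dicts, best first, with "score" (0 to 1); they miss things now and then, are a little off and sometimes report something else, mostly with a low value. They report only what shows in the picture. A call takes as long as a camera call. They do not tell look-alikes from the thing itself.
- spotter.find_in(target, camera): "at" ([x, y, z] in m, in the coordinates of the camera as it stood for that picture, good to about 4 mm: the middle of the surface that is visible of it).
- spotter.cut_out(target, camera): "region" (480x640 bool, what is visible of it).
- spotter.tip_of(target, camera): "at" ([x, y, z] in m, in the coordinates of the camera as it stood for that picture, good to about 4 mm: a listed point, or the origin of a listed thing).
The state is a dict: "time_s": time; "joint_positions": joint angles; "joint_velocities": joint speeds; "joint_efforts": joint torques, N m; "position": TCP position; "eef_rot": TCP orientation; "force": force on the tool from outside, world axes, zero at the start; "ft_torque": the same for the moment, N m; "grip_width": opening from 0.0 (shut) to 1.0 (fully open).
Only numpy, scipy, OpenCV 4.12 (cv2) and the standard library are available. Lean on these libraries where they do the work, as an engineer would, in place of code of your own. Each camera call takes 0.05 s, during which the arm holds its last target. There are 200 camera calls.

### The job

The ratchet handle on the bench magnifier's clamp bolt is set to loosen. Flip the small direction lever on top of the ratchet head fully over to its other side so that the handle drives clockwise (seen from above), then swing the handle a quarter turn clockwise so that the bolt turns with it and the clamp is tightened. Let go, and leave the eye-drop bottle standing where it is.

Things in the scene. Friction and masses are not known exactly. Their poses are not given: they have to be found in the camera images.
- bolt_axis (a point): Centre of the top of the round steel ratchet head (58 mm wide, top 56 mm above the worktop), on the vertical axis of bolt and handle. The head sits on the bolt of the magnifier's fixed steel base plate (160 x 90 mm); the magnifier's column (124 mm high) stands 72 mm from this axis and its lens beyond, on the side away from the robot.
- handle_grip (a point): Middle of the ratchet's black handle, 110 mm from the bolt axis: a round level bar 22 mm thick, 33 to 55 mm above the worktop, grip from 66 to 152 mm from the axis; x points outward along it. At first it points towards the robot and to its right; it swings level, 109 deg clockwise seen from above, a stop bars anticlockwise. Takes under 1 N at the grip, about 2 N when driving the bolt.
- lever_tab (a point): Centre of the upright steel tab (12 mm along the lever, 8 mm wide, 58 to 78 mm above the worktop) at the end of the direction lever on the ratchet head. The lever turns level about a pivot on the handle's centre line, 18 mm from the bolt axis towards the grip; tab 34 mm from the pivot. Flips with about 1.3 N at the tab, stays where it is left, stops at each end.
- pawl (a joint): Direction lever, rad: 0 along the handle, positive anticlockwise from above (tab on the handle's anticlockwise side), stops at -0.49 and +0.49. Starts negative (loosen): the handle then swings clockwise without the bolt. Positive (tighten): it takes the bolt along clockwise. Flip before swinging; if the handle was swung first, bring it back to its start.
- bolt (a joint): Turn of the clamp bolt, rad, clockwise from above: 0 at the start, a quarter turn is 1.57, hard stop at 1.75. About 3 degrees of play before the handle takes it along.
- drops_mid (a point): Centre of a standing eye-drop bottle (25 mm wide, 80 mm high, its centre 40 mm above the worktop), a bystander on the left of the clamp; z is its upright axis.
There are look-alikes about, which are no part of the job. Of the things like the part that bears drops_mid, leave any that is blue; of the rest the smaller one is meant.

How it is judged:
By the outcome, as a careful person would: the job done as asked, in the order asked, and still so for the second after the job is handed in, with the robot touching nothing.
It also fails if it takes over 45 s, if anything falls off the work surface, if the arm or the gripper's body presses on something with over 40 N, if the wrist force passes 120 N, or if a joint passes its speed limit or range.

## Working session

There is one attempt and no reset: what is moved stays moved. The work goes in short steps, Python scripts to look and compute and a shell command to move; the robot and the scene stay as the last step left them, time stands still between calls to the robot, and variables do not carry over. Pictures are saved under pics/ and viewed, about 8 in all and at most 12, crops included, and the job is handed in when it is done.

```bash
ls; mkdir -p pics; cat > h.py <<'E'
import numpy as np, cv2
from scipy.spatial.transform import Rotation as R
from plant import readout, imaging, env, spotter
def T_wc(c, s=None):
    if "camera_from_world" in c: return np.linalg.inv(np.array(c["camera_from_world"]))
    T=np.eye(4); T[:3,:3]=R.from_quat(s["eef_rot"]).as_matrix(); T[:3,3]=s["position"]
    return T@np.array(c["mount"])
def shot(name, save=None):
    s=readout.sense(); c=imaging.camera(name); T=T_wc(c,s)
    if save: cv2.imwrite("pics/"+save,c["img"])
    return c,T
def w(T,p): return (T@np.r_[np.array(p),1])[:3]
def pix(c,T,p):
    q=np.linalg.inv(T)@np.r_[p,1]; q=np.array([q[0],-q[1],-q[2]])
    return cv2.projectPoints(q.reshape(1,3),np.zeros(3),np.zeros(3),np.array(c["mtx"]),np.array(c["distortion"]))[0].ravel()
def cloud(c,T,mask=None):
    z=c["range_z"]; m=z>0
    if mask is not None: m&=mask
    v,u=np.nonzero(m); d=z[v,u]
    xy=cv2.undistortPoints(np.stack([u,v],1).astype(float).reshape(-1,1,2),np.array(c["mtx"]),np.array(c["distortion"])).reshape(-1,2)
    P=np.stack([xy[:,0]*d,-xy[:,1]*d,-d,np.ones_like(d)],1)
    return (P@T.T)[:,:3],u,v
E
python3 - <<'E'
from h import *
print(readout.sense())
for n in("top","side"):
    c,T=shot(n,n+"1.png"); print(n,T[:3,3].round(3),-T[:3,2].round(2))
    for t in("bolt_axis","handle_grip","lever_tab","drops_mid"):
        for d in spotter.tip_of(t,n)[:4]: p=w(T,d["at"]); print(t,round(d["score"],2),p.round(3),pix(c,T,p).round())
E
```

```text
pics
{'time_s': 0.0, 'joint_positions': array([ 1.19016001,  0.38386949,  0.04383181,  1.59959103, -0.01789117,
        1.16116121, -0.04990709]), 'joint_velocities': array([ 0.00070641, -0.00158039,  0.00027525,  0.00084263,  0.00160234,
       -0.00027141, -0.00051978]), 'joint_efforts': array([-6.19292564e-05, -4.33453846e+01,  1.02450147e+00, -2.49508327e+01,
        1.04928008e-02,  1.14239045e-02, -5.54485140e-06]), 'position': array([ 0.18113267, -0.62327273,  0.22985692]), 'eef_rot': array([ 9.90010755e-01,  1.40985699e-01, -2.60068573e-04, -1.29243100e-03]), 'force': array([ 0.20972782,  0.11089137, -0.17727083]), 'ft_torque': array([-0.03305846,  0.01440704, -0.01486292]), 'grip_width': 1.0003096151163238}
top [0.442 0.3   0.919] [ 0.21  0.03 -0.98]
bolt_axis 0.79 [0.617 0.26  0.06 ] [356. 248.]
handle_grip 0.58 [0.538 0.184 0.043] [397. 305.]
lever_tab 0.49 [0.567 0.235 0.07 ] [369. 280.]
drops_mid 0.73 [0.639 0.361 0.054] [295. 227.]
drops_mid 0.7 [0.668 0.43  0.04 ] [256. 207.]
drops_mid 0.69 [0.735 0.383 0.057] [289. 169.]
side [0.351 0.994 0.522] [ 0.28 -0.8  -0.53]
handle_grip 0.79 [0.54  0.186 0.041] [367. 226.]
lever_tab 0.56 [0.572 0.243 0.067] [343. 226.]
drops_mid 0.88 [0.737 0.38  0.057] [229. 256.]
drops_mid 0.87 [0.635 0.362 0.052] [287. 262.]
drops_mid 0.75 [0.669 0.432 0.037] [252. 290.]
```

```bash
ls pics
```

```text
side1.png
top1.png
```

```bash
python3 -c "
import cv2
a=cv2.imread('pics/top1.png')[130:350,200:460];cv2.imwrite('pics/top1c.png',cv2.resize(a,None,fx=3,fy=2.7,interpolation=2)) 
a=cv2.imread('pics/side1.png');cv2.imwrite('pics/side1c.png',a)"
```

```text
(no output)
```

View pics/top1c.png

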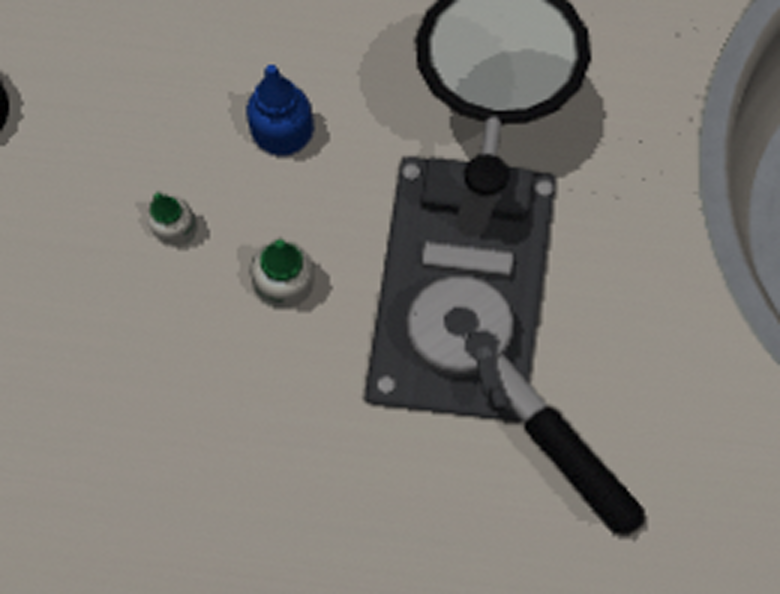

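View pics/side1.png

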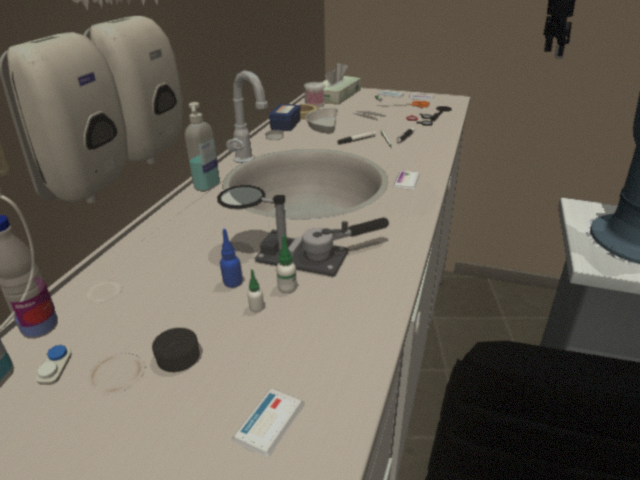

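The top view shows the handle pointing towards the robot and right, with the lever tab on its clockwise side (crop about 495,395). The intended bottle is the small white and green one (crop 170,215), and the larger green and blue ones are look-alikes. I'll move in now for a closer look.

```bash
cat >> h.py <<'E'
def delta(p,ang):
    "shift (cm) and turn in tool axes to reach world p with tool down, tool x at ang deg"
    s=readout.sense(); M=R.from_quat(s["eef_rot"]); a=np.radians(ang)
    x=np.array([np.cos(a),np.sin(a),0]); z=np.array([0,0,-1.]); G=np.stack([x,np.cross(z,x),z],1)
    q=M.inv()*R.from_matrix(G)
    return (M.inv().apply(np.array(p)-s["position"])*100).round(2),q.as_rotvec().round(3)
def yaw():
    x=R.from_quat(readout.sense()["eef_rot"]).as_matrix()[:,0]; return np.degrees(np.arctan2(x[1],x[0]))
E
python3 -m inch '[[[53,-69,-5],[0,0,-1.5],0.0],[[53,-69,-5],[0,0,-1.5],0.0],[[53,-69,-5],[0,0,-1.5],0.0],[[53,-69,-5],[0,0,-1.5],0.0],[[53,-69,-5],[0,0,-1.5],0.0],[[53,-69,-5],[0,0,-1.5],0.0],[[53,-69,-5],[0,0,-1.5],0.0],[[53,-69,-5],[0,0,-1.5],0.0],[[53,-69,-5],[0,0,-1.5],0.0],[[53,-69,-5],[0,0,-1.5],0.0],[[53,-69,-5],[0,0,-1.5],0.0],[[53,-69,-5],[0,0,-1.5],0.0]]'
python3 -c "
from h import *
s=readout.sense();print(s['time_s'],s['position'],yaw(),s['joint_positions'].round(2)); print(delta([.5,.2,.27],-164))"
```

```text
time_s: 1.5
position: [0.3632, -0.1574, 0.2605]
eef_rot: [0.626, 0.78, -0.0, 0.001]
force: [0.6, -1.1, -0.7]
grip_width: 0.001
1.5 [ 0.36324723 -0.15737127  0.26054811] 102.47886966073845 [ 0.79 -0.13 -0.44  2.11 -0.06  1.15  0.59]
(array([31.94, 21.08, -0.98]), array([-1.000e-03,  2.000e-03, -1.632e+00]))
```

```bash

python3 -m inch '[[[32,21,-1],[0,0,-1.63],0.0],[[32,21,-1],[0,0,-1.63],0.0],[[32,21,-1],[0,0,-1.63],0.0],[[32,21,-1],[0,0,-1.63],0.0],[[32,21,-1],[0,0,-1.63],0.0],[[32,21,-1],[0,0,-1.63],0.0],[[32,21,-1],[0,0,-1.63],0.0],[[32,21,-1],[0,0,-1.63],0.0],[[32,21,-1],[0,0,-1.63],0.0],[[32,21,-1],[0,0,-1.63],0.0],[[32,21,-1],[0,0,-1.63],0.0],[[32,21,-1],[0,0,-1.63],0.0]]'
python3 - <<'E'
from h import *
s=readout.sense();print(s['time_s'],s['position'],yaw(),s['joint_positions'].round(2)); print(delta([.5,.2,.27],-164))
c,T=shot("wrist","w1.png"); print(np.array(c["mount"]).round(3))
for t in("bolt_axis","handle_grip","lever_tab"):
    for d in spotter.tip_of(t,"wrist")[:3]: p=w(T,d["at"]); print(t,round(d["score"],2),p.round(4),pix(c,T,p).round())
# tip of closed fingers predicted pixel
print(pix(c,T,s["position"]))
E
```

```text
time_s: 2.5
position: [0.499, 0.2026, 0.2704]
eef_rot: [-0.075, 0.997, 0.0, 0.0]
force: [-0.4, 0.3, -0.2]
grip_width: 0.003
2.5 [0.49904516 0.20255024 0.2703887 ] -171.36392675909352 [ 0.35  0.25 -0.92  1.79  0.21  1.21  1.09]
(array([-0.06, -0.27,  0.04]), array([ 0.   ,  0.001, -0.129]))
[[ 0.     0.946  0.324  0.085]
 [ 1.    -0.    -0.     0.   ]
 [ 0.     0.324 -0.946 -0.143]
 [ 0.     0.     0.     1.   ]]
bolt_axis 0.67 [0.6123 0.2675 0.0602] [373. 319.]
handle_grip 0.91 [0.5348 0.1868 0.0427] [303. 228.]
lever_tab 0.61 [0.5684 0.2461 0.0653] [360. 278.]
[324.4655874  321.46143875]
```

View pics/w1.png

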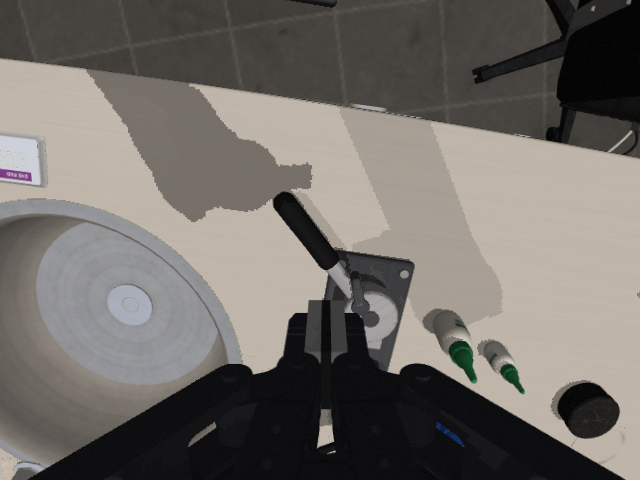

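The wrist view shows the handle with its grip end at (285,200), the tab near (355,275), the head at (370,315) and the closed fingers at (325,320). Next I'll refine the geometry and the finger width from depth.

```bash
cat >> h.py <<'E'
def geom(n="wrist"):
    c,T=shot(n); P,u,v=cloud(c,T)
    out={}
    for t,zl in(("handle_grip",(.03,.07)),):
        pass
    return c,T,P
E
python3 - <<'E'
from h import *
s=readout.sense()
c,T=shot("wrist"); P,u,v=cloud(c,T)
M=R.from_quat(s["eef_rot"]); Q=M.inv().apply(P-s["position"])
m=(abs(Q[:,1])<.06)&(abs(Q[:,0])<.03)&(Q[:,2]>-.06)&(Q[:,2]<.01)
for a in np.arange(-.06,.01,.01):
    k=m&(Q[:,2]>=a)&(Q[:,2]<a+.01)
    if k.sum(): print("finger z",round(a,3),"x",Q[k,0].min().round(4),Q[k,0].max().round(4),"y",Q[k,1].min().round(4),Q[k,1].max().round(4),k.sum())
def look(P):
    for nm,lo,hi in(("table",-.02,.02),):
        k=(P[:,2]>lo)&(P[:,2]<hi)&(np.hypot(P[:,0]-.5,P[:,1]-.25)<.12); print(nm,np.median(P[k,2]).round(4))
    H=(np.hypot(P[:,0]-.613,P[:,1]-.265)<.17)
    k=H&(P[:,2]>.061)&(P[:,2]<.085)&(np.hypot(P[:,0]-.568,P[:,1]-.243)<.03); print("tab",k.sum(),P[k].mean(0).round(4),P[k].min(0).round(4),P[k].max(0).round(4))
    k=H&(P[:,2]>.048)&(P[:,2]<.06)&(np.hypot(P[:,0]-.613,P[:,1]-.265)<.04); q=P[k,:2].astype(np.float32)
    if len(q)>5: print("head",k.sum(),cv2.minEnclosingCircle(q),np.median(P[k,2]))
    a=np.array([-.72,-.69]); r=(P[:,:2]-[.613,.265])@a; l=(P[:,:2]-[.613,.265])@[.69,-.72]
    k=(P[:,2]>.035)&(P[:,2]<.06)&(r>.07)&(r<.15)&(abs(l)<.03)
    vx,vy,x0,y0=cv2.fitLine(P[k,:2].astype(np.float32),cv2.DIST_HUBER,0,.01,.01).ravel(); print("handle",k.sum(),np.degrees(np.arctan2(vy,vx)),x0,y0,P[k,2].max())
    e=(P[:,2]>.035)&(P[:,2]<.06)&(r>.07)&(r<.2)&(abs(l)<.03); print("end r",r[e].max())
look(P)
for n in("top","side"):
    c,T=shot(n); print(n); look(cloud(c,T)[0])
E
```

```text
finger z -0.06 x -0.0107 0.0157 y -0.0404 0.0406 10682
finger z -0.05 x -0.0111 0.0158 y -0.0327 0.0332 3400
finger z -0.04 x -0.0104 0.0136 y -0.0133 0.0141 1552
finger z -0.03 x 0.0068 0.0129 y -0.0133 0.0141 1276
finger z -0.02 x 0.0067 0.013 y -0.0133 0.0141 1046
finger z -0.01 x 0.007 0.0128 y -0.0121 0.0125 370
table 0.0006
tab 248 [0.5746 0.2436 0.0701] [0.5626 0.2368 0.061 ] [0.5972 0.2569 0.0813]
head 1821 ((0.6090039014816284, 0.26127341389656067), 0.034519098699092865) 0.05660999039911213
handle 1853 44.82946 0.5327468 0.18908519 0.057197143821895335
end r 0.1506181220289551
top
table 0.0009
tab 93 [0.5783 0.2437 0.0689] [0.5639 0.235  0.061 ] [0.5971 0.2544 0.081 ]
head 941 ((0.6106141805648804, 0.2600573003292084), 0.0350303091108799) 0.05650961428218493
handle 210 37.96536 0.5552307 0.20599821 0.05844241260506722
end r 0.0962702825452617
side
table -0.0008
tab 62 [0.5694 0.2452 0.0706] [0.5639 0.2395 0.0616] [0.5754 0.25   0.0788]
head 517 ((0.6096547842025757, 0.26339617371559143), 0.03527195006608963) 0.05502020817868536
handle 379 44.339928 0.5255025 0.18874009 0.055103597392351156
end r 0.14752705968149343
```

```bash
cat >> h.py <<'E'
AX=np.array([.6145,.264]); HA=-135.
d=lambda a: np.array([np.cos(np.radians(a)),np.sin(np.radians(a))])
def lev(q,al,lat,z): # q pawl deg, point at 'al' along lever from pivot, lat on its clockwise side
    f=HA+q; return np.r_[AX+.018*d(HA)+al*d(f)+lat*d(f-90),z],f
E
python3 - <<'E'
from h import *
print(delta(*lev(-28,.036,.027,.12)))
print(delta(*lev(-28,.036,.027,.064)))
E
```

```text
(array([-6.88,  5.79, 15.03]), array([-0.002,  0.001, -0.158]))
(array([-6.87,  5.8 , 20.63]), array([-0.002,  0.001, -0.158]))
```

```bash

python3 -m inch '[[[-6.9,5.8,6],[0,0,-0.16],0],[[-6.9,5.8,6],[0,0,-0.16],0],[[-6.9,5.8,10],[0,0,-0.16],0],[[-6.9,5.8,14],[0,0,-0.16],0],[[-6.9,5.8,16.5],[0,0,-0.16],0],[[-6.9,5.8,18.5],[0,0,-0.16],0],[[-6.9,5.8,20],[0,0,-0.16],0],[[-6.9,5.8,20.6],[0,0,-0.16],0],[[-6.9,5.8,20.6],[0,0,-0.16],0],[[-6.9,5.8,20.6],[0,0,-0.16],0]]'
python3 - <<'E'
from h import *
c,T=shot("top","t2.png"); s=readout.sense(); print(s["position"],yaw(),s["joint_positions"].round(2))
for d_ in spotter.tip_of("lever_tab","top")[:1]: print(w(T,d_["at"]),d_["score"])
c,T=shot("wrist","w2.png")
for d_ in spotter.tip_of("lever_tab","wrist")[:1]: print(w(T,d_["at"]),d_["score"])
for q,l in((-28,.018),(-14,.018),(0,.018),(14,.018),(28,.018),(30,.016)): print(q,delta(*lev(q,.036,l,.064)))
E
```

```text
time_s: 3.68
position: [0.5609, 0.2672, 0.0658]
eef_rot: [-0.148, 0.989, -0.001, 0.002]
force: [0.4, 0.1, 0.9]
grip_width: 0.002
[0.56130052 0.26753593 0.06649293] -162.91453055200623 [ 0.08  0.66 -0.77  1.76  0.55  0.95  0.95]
[0.57014272 0.24882247 0.06692604] 0.79
-28 (array([ 0.19, -0.93,  0.25]), array([-0.002,  0.005,  0.002]))
-14 (array([ 0.52, -1.85,  0.25]), array([-0.002,  0.004, -0.243]))
0 (array([ 0.62, -2.83,  0.25]), array([-0.003,  0.004, -0.487]))
14 (array([ 0.48, -3.8 ,  0.25]), array([-0.003,  0.004, -0.731]))
28 (array([ 0.1 , -4.7 ,  0.25]), array([-0.004,  0.003, -0.976]))
30 (array([-0.14, -4.93,  0.25]), array([-0.004,  0.003, -1.011]))
```

View pics/w2.png

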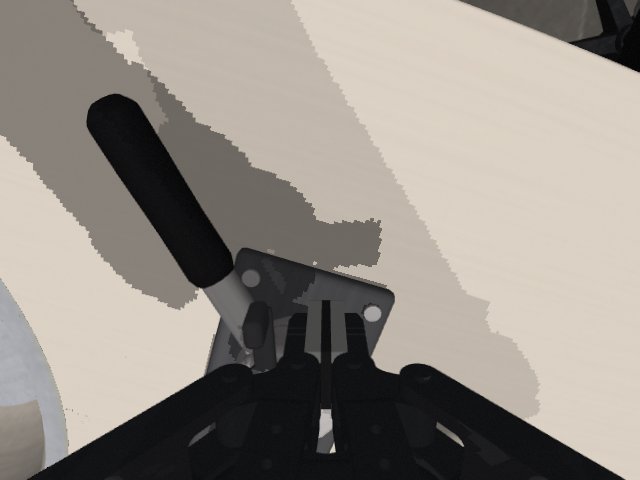

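The closed fingers (290–360, 310) stand on the tab's clockwise side, and the tab is at (255,320). I'll push it over along its arc.

```bash

python3 -m inch '[[[0.2,-0.5,0.2],[0,0,0],0],[[0.3,-1.0,0.25],[0,0,-0.05],0],[[0.4,-1.4,0.25],[0,0,-0.13],0],[[0.5,-1.85,0.25],[0,0,-0.24],0],[[0.6,-2.3,0.25],[0,0,-0.36],0],[[0.6,-2.8,0.25],[0,0,-0.48],0],[[0.55,-3.3,0.25],[0,0,-0.6],0],[[0.5,-3.8,0.25],[0,0,-0.72],0],[[0.3,-4.2,0.25],[0,0,-0.84],0],[[0.1,-4.5,0.25],[0,0,-0.93],0],[[0.1,-4.6,0.25],[0,0,-0.97],0]]'
python3 - <<'E'
from h import *
c,T=shot("wrist","w3.png"); s=readout.sense(); print(s["position"],yaw(),s["force"])
for d_ in spotter.tip_of("lever_tab","wrist")[:1]: print(w(T,d_["at"]),d_["score"])
P,u,v=cloud(c,T)
k=(P[:,2]>.061)&(P[:,2]<.085)&(np.hypot(P[:,0]-.592,P[:,1]-.219)<.02);print(k.sum(),P[k].mean(0),P[k].min(0),P[k].max(0))
print("expected tab",lev(28,.034,0,.07), "gap now: TCP in lever frame", (s["position"][:2]-AX-.018*d(HA))@d(HA+28),(s["position"][:2]-AX-.018*d(HA))@d(HA+28-90))
print(delta(*lev(29,.036,.016,.064)),delta(*lev(30,.036,.014,.064)))
E
```

```text
time_s: 4.8
position: [0.5743, 0.2221, 0.0644]
eef_rot: [-0.593, 0.805, -0.002, 0.002]
force: [-0.6, 1.0, -0.1]
grip_width: 0.002
[0.57426409 0.22210149 0.06439475] -107.23185965978284 [-1.05837016  0.07545167  0.36234214]
[0.59084918 0.22567207 0.06600074] 0.67
1278 [0.58598362 0.21514722 0.07571025] [0.57352947 0.20937039 0.06101498] [0.60091969 0.23664767 0.08497855]
expected tab (array([0.59183144, 0.21875772, 0.07      ]), -107.0) gap now: TCP in lever frame 0.0359385328255346 0.017777360707054535
(array([ 0.05, -0.25,  0.04]), array([-0.005,  0.001, -0.025])) (array([ 0.07, -0.52,  0.04]), array([-0.005,  0.001, -0.042]))
```

View pics/w3.png

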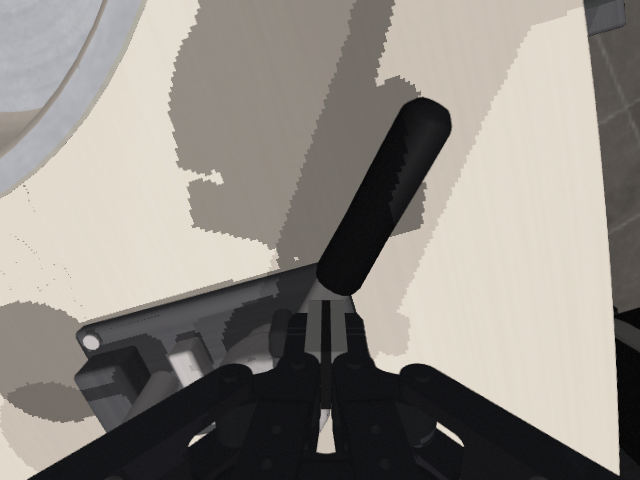

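The tab (280,325) is now on the far side of the handle, with the fingers against it and little force. I'll push on until it meets the stop.

```bash

python3 -m inch '[[[0.05,-0.15,0.04],[0,0,-0.02],0],[[0.05,-0.3,0.04],[0,0,-0.03],0],[[0.05,-0.4,0.04],[0,0,-0.04],0],[[0.05,-0.4,0.04],[0,0,-0.04],0]]'
python3 -c "
from h import *
s=readout.sense(); print(s['position'],yaw(),s['force'],s['ft_torque']);p=s['position'][:2]-AX-.018*d(HA);print(p@d(HA+28),p@d(HA-62))"
```

```text
time_s: 5.23
position: [0.5763, 0.2211, 0.064]
eef_rot: [-0.608, 0.794, -0.001, 0.001]
force: [-4.4, -0.0, 3.7]
grip_width: -0.003
[0.57627015 0.22107627 0.06401604] -105.0603252233474 [-4.42532108 -0.03946136  3.71339628] [ 0.01753655  0.92711697 -0.02314948]
0.03633243997288474 0.01555921841354257
```

```bash

python3 -m inch '[[[0,-0.25,0],[0,0,0],0],[[0,-0.4,0],[0,0,0],0],[[0,-0.4,0],[0,0,0],0]]'
python3 -c "
from h import *
s=readout.sense(); print(s['position'],yaw(),s['force']);p=s['position'][:2]-AX-.018*d(HA);print(p@d(HA+28),p@d(HA-62))"
```

```text
time_s: 5.48
position: [0.5765, 0.221, 0.0639]
eef_rot: [-0.609, 0.793, 0.0, -0.002]
force: [-8.0, 0.6, 4.9]
grip_width: 0.001
[0.57651767 0.22102313 0.06388012] -104.96894608278042 [-7.95332584  0.56258548  4.87464646]
0.03631088529340033 0.015306978970324833
```

```bash

python3 -m inch '[[[0,1,0],[0,0,0],0],[[0,1.2,-3],[0,0,0],0],[[0,1.2,-7],[0,0,0],0],[[0,1.2,-11],[0,0,0.2],0.3],[[1,2,-13],[0,0,0.4],0.5],[[3,2,-13],[0,0,0.52],0.5],[[5,2,-13],[0,0,0.52],0.5],[[6,2,-13],[0,0,0.52],0.5]]'
python3 - <<'E'
from h import *
for n in("wrist","top"):
    c,T=shot(n,n[0]+"4.png"); s=readout.sense(); print(s["position"],yaw(),s["grip_width"])
    for t in("bolt_axis","handle_grip","lever_tab"):
        for d_ in spotter.tip_of(t,n)[:1]: print(t,w(T,d_["at"]).round(4),d_["score"])
a=cv2.imread("pics/w4.png");b=cv2.imread("pics/t4.png")[170:350,270:510]
cv2.imwrite("pics/m4.png",np.hstack([a[::2,::2],cv2.resize(b,(320,240),interpolation=2)]).repeat(1,0))
print(delta(np.r_[AX+.11*d(HA),.12],HA))
E
```

```text
time_s: 6.15
position: [0.5431, 0.1656, 0.1948]
eef_rot: [-0.382, 0.924, -0.002, -0.001]
force: [-0.7, -1.6, -0.2]
grip_width: 0.499
[0.54279949 0.1635301  0.19388273] -135.02335467901028 0.49816438279700653
bolt_axis [0.6121 0.2678 0.056 ] 0.79
handle_grip [0.5396 0.1846 0.0426] 0.93
lever_tab [0.5909 0.2258 0.0658] 0.8
[0.54229875 0.16950229 0.19396196] -134.62239541318897 0.4997248278184065
bolt_axis [0.6179 0.2617 0.0571] 0.59
handle_grip [0.5386 0.1824 0.0431] 0.64
lever_tab [0.5912 0.2151 0.0719] 0.76
(array([-0.8,  1.5,  7.4]), array([ 0.002, -0.003,  0.007]))
```

View pics/m4.png

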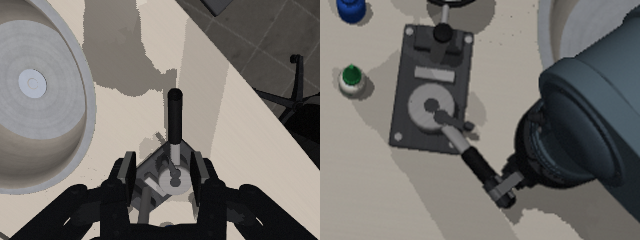

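The lever is flipped: in the left half the tab (165,140) is on the other side of the handle, and it measures about (0.591, 0.22) against the (0.592, 0.219) expected at the stop. Next I'll lower the half-open fingers around the grip.

```bash

python3 -m inch '[[[-0.8,1.3,4],[0,0,0],0.5],[[-0.8,1.3,8],[0,0,0],0.5],[[-0.8,1.3,10],[0,0,0],0.5],[[-0.8,1.3,12],[0,0,0],0.5],[[-0.8,1.3,14],[0,0,0],0.5],[[-0.8,1.3,16],[0,0,0],0.5],[[-0.8,1.3,16.8],[0,0,0],0.5],[[-0.8,1.3,16.8],[0,0,0],0.5],[[-0.8,1.3,16.8],[0,0,0],0.5]]'
python3 - <<'E'
from h import *
c,T=shot("wrist","w5.png"); s=readout.sense(); print(s["position"],yaw(),s["force"],s["joint_positions"].round(2))
for sw in (0,15,30,45,60,75,90,93,96): print(sw,*delta(np.r_[AX+.11*d(HA-sw)+.008*d(HA-sw-90)*(sw>0),.026],HA-sw))
E
```

```text
time_s: 7.3
position: [0.5378, 0.1856, 0.026]
eef_rot: [-0.386, 0.922, 0.001, -0.002]
force: [0.5, -0.2, 0.6]
grip_width: 0.501
[0.53849704 0.18580812 0.02687709] -134.5634799321382 [-0.25999644 -0.05187984  0.65534169] [ 0.29  0.68 -0.86  1.89  0.66  0.88  1.46]
0 [0.1  0.16 0.09] [ 0.002 -0.001  0.008]
15 [-0.51  3.77  0.1 ] [ 0.002 -0.002  0.269]
30 [-1.83  6.33  0.1 ] [ 0.002 -0.002  0.531]
45 [-3.76  8.47  0.1 ] [ 0.002 -0.002  0.793]
60 [-6.17 10.03  0.1 ] [ 0.002 -0.002  1.055]
75 [-8.91 10.92  0.1 ] [ 1.000e-03 -3.000e-03  1.317e+00]
90 [-11.79  11.07   0.1 ] [ 1.000e-03 -3.000e-03  1.578e+00]
93 [-12.36  11.     0.1 ] [ 1.000e-03 -3.000e-03  1.631e+00]
96 [-12.93  10.91   0.1 ] [ 1.000e-03 -3.000e-03  1.683e+00]
```

View pics/w5.png

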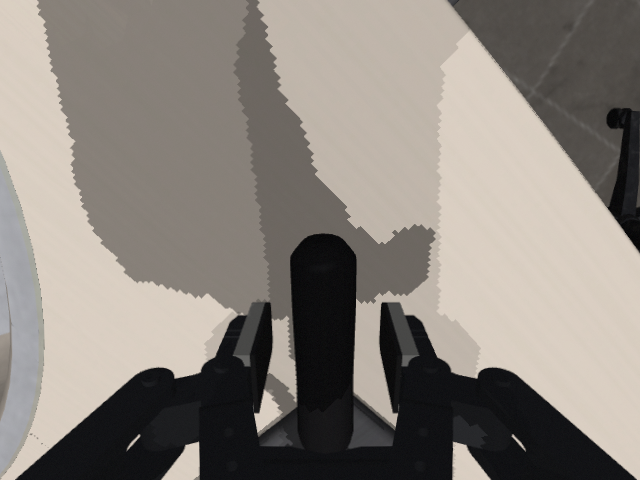

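The bar (325,340) is centred between the open pads. Now I'll swing clockwise (tool +y, +turn).

```bash

python3 -m inch '[[[0.1,0.6,0.1],[0,0,0.02],0.5],[[0.05,1.1,0.1],[0,0,0.04],0.5],[[0,1.9,0.1],[0,0,0.09],0.5],[[-0.25,2.8,0.1],[0,0,0.18],0.5],[[-0.5,3.75,0.1],[0,0,0.27],0.5],[[-0.9,4.65,0.1],[0,0,0.355],0.5],[[-1.3,5.5,0.1],[0,0,0.44],0.5],[[-1.85,6.35,0.1],[0,0,0.53],0.5],[[-2.4,7.1,0.1],[0,0,0.62],0.5],[[-3.05,7.8,0.1],[0,0,0.705],0.5],[[-3.75,8.45,0.1],[0,0,0.79],0.5],[[-3.75,8.45,0.1],[0,0,0.79],0.5]]'
python3 - <<'E'
from h import *
c,T=shot("top","t6.png"); s=readout.sense(); print(s["position"],yaw(),s["force"],s["joint_positions"].round(2))
for n in("wrist","top"):
  if n=="wrist": c,T=shot(n,"w6.png")
  for t in("handle_grip","lever_tab"):
    for d_ in spotter.tip_of(t,n)[:1]: print(n,t,w(T,d_["at"]).round(4),d_["score"])
for sw in (50,55,60,65,70,75,80,85,90,93,95,97): print(sw,*delta(np.r_[AX+.11*d(HA-sw)+.009*d(HA-sw-90)*(sw>0),.026],HA-sw))
a=cv2.imread("pics/w6.png");b=cv2.imread("pics/t6.png")[170:350,270:510]
cv2.imwrite("pics/m6.png",np.hstack([a[::2,::2],cv2.resize(b,(320,240),interpolation=2)]))
E
```

```text
time_s: 8.35
position: [0.505, 0.2746, 0.0281]
eef_rot: [-0.002, 1.0, 0.001, 0.0]
force: [0.1, 0.1, -0.0]
grip_width: 0.499
[0.50514426 0.2735363  0.02776712] -179.60805126435923 [-0.56960873 -0.30650561  0.80396563] [ 0.01  0.62 -0.7   1.89  0.53  0.83  0.6 ]
wrist handle_grip [0.5037 0.2642 0.0436] 0.81
50 [-0.06  1.11  0.04] [ 0.001 -0.002  0.09 ]
55 [-0.26  2.05  0.04] [ 0.001 -0.002  0.178]
60 [-0.55  2.97  0.04] [ 0.001 -0.002  0.265]
65 [-0.92  3.86  0.04] [ 0.001 -0.002  0.352]
70 [-1.36  4.72  0.04] [ 0.001 -0.002  0.439]
75 [-1.87  5.53  0.04] [ 0.001 -0.002  0.527]
80 [-2.46  6.29  0.04] [ 0.001 -0.002  0.614]
85 [-3.11  7.01  0.04] [ 0.001 -0.002  0.701]
90 [-3.81  7.66  0.04] [ 0.001 -0.002  0.788]
93 [-4.27  8.02  0.04] [ 0.    -0.002  0.841]
95 [-4.58  8.25  0.04] [ 0.    -0.002  0.876]
97 [-4.9   8.46  0.04] [ 0.    -0.002  0.911]
```

View pics/m6.png

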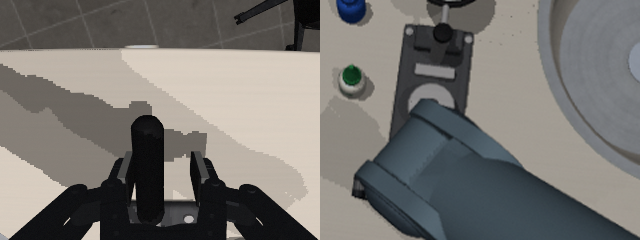

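The handle has followed to about 45° and rests on the trailing pad. I'll continue to about 90°, easing slightly outward to stay clear of the large bottle.

```bash

python3 -m inch '[[[0.2,1.1,0.04],[0,0,0.09],0.5],[[0.25,2.15,0.04],[0,0,0.18],0.5],[[0.15,3.15,0.04],[0,0,0.265],0.5],[[0,4.2,0.04],[0,0,0.35],0.5],[[-0.25,5.25,0.04],[0,0,0.44],0.5],[[-0.55,6.3,0.04],[0,0,0.525],0.5],[[-1.2,7.15,0.04],[0,0,0.615],0.5],[[-1.95,7.95,0.04],[0,0,0.7],0.5],[[-2.75,8.7,0.04],[0,0,0.79],0.5],[[-2.75,8.7,0.04],[0,0,0.79],0.5]]'
cat >> h.py <<'E'
def barfit(c,T):
    P,u,v=cloud(c,T); s=readout.sense()
    m=spotter.cut_out("handle_grip","wrist"); k=m[0]["region"][v,u]&(P[:,2]>.045)&(P[:,2]<.062)
    q=P[k,:2].astype(np.float32); vx,vy,x0,y0=cv2.fitLine(q,cv2.DIST_HUBER,0,.01,.01).ravel()
    print("bar",k.sum(),np.degrees(np.arctan2(vy,vx)),x0,y0,"from axis",np.degrees(np.arctan2(y0-AX[1],x0-AX[0])))
E
python3 - <<'E'
from h import *
c,T=shot("wrist","w7.png"); s=readout.sense(); print(s["position"],yaw(),s["force"],s["joint_positions"].round(2))
for d_ in spotter.tip_of("handle_grip","wrist")[:1]: p=w(T,d_["at"]); print(p.round(4),d_["score"],np.degrees(np.arctan2(*(p[:2]-AX)[::-1])))
barfit(c,T)
for sw in (90,93,95,97): print(sw,*delta(np.r_[AX+.125*d(HA-sw)+.010*d(HA-sw-90),.026],HA-sw))
E
```

```text
time_s: 9.48
position: [0.5332, 0.3599, 0.0262]
eef_rot: [0.384, 0.923, 0.001, -0.001]
force: [-1.1, 0.3, 0.2]
grip_width: 0.5
[0.53252858 0.35901376 0.02598178] 135.03801975913728 [-0.29083536 -0.61693388 -0.28110816] [-0.26  0.67 -0.52  1.72  0.41  0.86 -0.17]
[0.5374 0.3395 0.0415] 0.94 135.622140126334
bar 9784 -42.702465 0.52558833 0.35324064 from axis 134.89419884948816
90 [ 0.03  0.18 -0.02] [-0.001 -0.002  0.   ]
93 [-0.04  0.84 -0.02] [-0.001 -0.002  0.053]
95 [-0.1   1.27 -0.02] [-0.001 -0.002  0.088]
97 [-0.18  1.7  -0.02] [-0.001 -0.002  0.123]
```

View pics/w7.png

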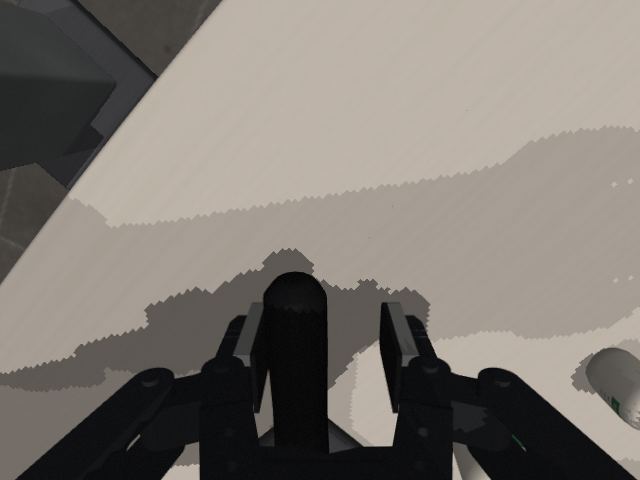

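The bar (295,360) rests on the trailing pad, and it has swung about 88–90°. Allowing for the 3° of play, I'll go about 7.5° further.

```bash

python3 -m inch '[[[0,0.5,0],[0,0,0.03],0.5],[[0,0.9,0],[0,0,0.06],0.5],[[-0.1,1.3,0],[0,0,0.09],0.5],[[-0.2,1.7,0],[0,0,0.125],0.5],[[-0.2,1.7,0],[0,0,0.125],0.5],[[-0.2,1.7,0],[0,0,0.125],0.5]]'
python3 - <<'E'
from h import *
c,T=shot("wrist","w8.png"); s=readout.sense(); print(s["position"],yaw(),s["force"],s["joint_positions"].round(2))
for d_ in spotter.tip_of("handle_grip","wrist")[:1]: p=w(T,d_["at"]); print(p.round(4),d_["score"],np.degrees(np.arctan2(*(p[:2]-AX)[::-1])))
barfit(c,T)
E
```

```text
time_s: 10.13
position: [0.5455, 0.3684, 0.0256]
eef_rot: [0.439, 0.898, -0.0, -0.001]
force: [-0.0, -0.8, -0.4]
grip_width: 0.501
[0.54543449 0.36833169 0.02561152] 127.88822684936783 [-1.2000895  -0.05939496 -0.29222095] [-0.29  0.69 -0.49  1.68  0.39  0.88 -0.28]
[0.5457 0.3496 0.0409] 0.95 128.7835414354498
bar 9877 -50.02487 0.5378079 0.36172253 from axis 128.12463331535974
```

Swing is now about 95–97°, which puts the bolt at about 92–94°. I'll centre the jaws off the bar, lift away and check.

```bash

python3 -m inch '[[[0,-0.5,0],[0,0,0],0.5],[[0,-0.9,0],[0,0,0],0.5],[[0,-0.9,0],[0,0,0],0.5],[[0,-0.9,-3],[0,0,0],0.5],[[0,-0.9,-7],[0,0,0],0.5],[[0,-0.9,-11],[0,0,0],0.5],[[0,-0.9,-15],[0,0,0],0.5],[[4,-4,-18],[0,0,0],0.5],[[6,-8,-18],[0,0,0],0.5],[[6,-12,-18],[0,0,0],0.5],[[6,-14,-18],[0,0,0],0.5],[[6,-14,-18],[0,0,0],0.5]]'
python3 - <<'E'
from h import *
s=readout.sense(); print(s["position"],s["force"])
for n in("top","side","wrist"):
    c,T=shot(n,n[0]+"9.png")
    for t in("bolt_axis","handle_grip","lever_tab","drops_mid"):
        for d_ in spotter.tip_of(t,n)[:3 if t[0]=="d" else 1]:
            p=w(T,d_["at"]); print(n,t,p.round(4),round(d_["score"],2),np.degrees(np.arctan2(*(p[:2]-AX)[::-1])).round(1),pix(c,T,p).round())
    if n=="wrist":barfit(c,T)
b=cv2.imread("pics/t9.png")[130:350,200:460]
cv2.imwrite("pics/m9.png",np.hstack([cv2.resize(b,(425,360),interpolation=2),cv2.resize(cv2.imread("pics/s9.png")[170:350,180:460],(374,360))[:, :374]]))
E
```

```text
time_s: 11.28
position: [0.3904, 0.3252, 0.2039]
eef_rot: [0.437, 0.899, -0.006, -0.001]
force: [-1.6, 0.2, -1.0]
grip_width: 0.501
[0.39040465 0.32521052 0.20385877] [-1.57532249  0.23410467 -0.98124247]
top bolt_axis [0.6184 0.262  0.0592] 0.65 -26.9 [355. 247.]
top handle_grip [0.5447 0.3446 0.0449] 0.84 130.9 [297. 288.]
top lever_tab [0.5717 0.2909 0.0684] 0.77 147.8 [333. 273.]
top drops_mid [0.7391 0.38   0.0567] 0.86 43.0 [291. 167.]
top drops_mid [0.6404 0.362  0.0571] 0.78 75.2 [294. 226.]
top drops_mid [0.6677 0.4268 0.0422] 0.73 71.9 [257. 207.]
side bolt_axis [0.6112 0.2673 0.0555] 0.93 134.4 [319. 235.]
side handle_grip [0.5457 0.3464 0.0444] 0.65 129.9 [340. 270.]
side lever_tab [0.5723 0.2907 0.0674] 0.7 147.6 [335. 239.]
side drops_mid [0.6344 0.3629 0.052 ] 0.79 78.6 [287. 263.]
side drops_mid [0.7356 0.3818 0.0566] 0.7 44.2 [229. 257.]
side drops_mid [0.6672 0.4299 0.0388] 0.64 72.4 [254. 289.]
wrist bolt_axis [0.5693 0.2978 0.0652] 0.48 143.2 [463. 370.]
wrist handle_grip [0.5419 0.3496 0.0435] 0.92 130.3 [475. 297.]
wrist lever_tab [0.5683 0.2971 0.0661] 0.4 144.3 [462. 370.]
wrist drops_mid [0.6371 0.3646 0.0538] 0.96 77.4 [566. 349.]
wrist drops_mid [0.6641 0.4329 0.0373] 0.91 73.6 [632. 301.]
bar 2920 -48.66095 0.54271 0.3446228 from axis 131.68324043165612
```

View pics/m9.png

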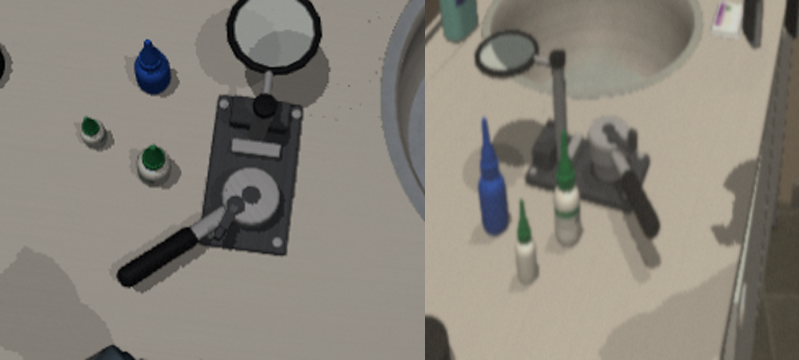

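The final view shows the handle toward the robot and left (crop 155,260), the tab still on its anticlockwise side (230,235) and all bottles standing. I'll cross-check the swing angle from the saved top pictures.

```bash
python3 - <<'E'
from h import *
c,T=shot("top"); K=np.array(c["mtx"]); D=np.array(c["distortion"])
L=[]
for f,g in(("top1.png",[.5378,.1857]),("t9.png",[.544,.347])):
    im=cv2.imread("pics/"+f).max(2); v,u=np.nonzero(im<45)
    xy=cv2.undistortPoints(np.stack([u,v],1).astype(float).reshape(-1,1,2),K,D).reshape(-1,2)
    r=np.stack([xy[:,0],-xy[:,1],-np.ones(len(xy))],1)@T[:3,:3].T; o=T[:3,3]
    p=(o+r*((.046-o[2])/r[:,2])[:,None])[:,:2]
    h=(np.array(g)-AX)/np.linalg.norm(np.array(g)-AX); a=(p-AX)@h; l=(p-AX)@[-h[1],h[0]]
    k=(a>.075)&(a<.16)&(abs(l)<.02)
    vx,vy,x0,y0=cv2.fitLine(p[k].astype(np.float32),cv2.DIST_L2,0,.01,.01).ravel(); ang=np.degrees(np.arctan2(vy,vx)); print(f,k.sum(),ang%180,x0,y0); L.append((vx,vy,x0,y0))
(a,b,x,y),(e,g,X,Y)=L
print("axis",np.array([x,y])+np.linalg.solve([[a,-e],[b,-g]],[X-x,Y-y])[0]*np.array([a,b]))
E
```

```text
top1.png 601 44.521355 0.5342695 0.18484724
t9.png 594 130.37239 0.5420494 0.3499474
axis [0.6149569  0.26419768]
```

```bash
python3 -c "
from plant import env,readout
print(readout.sense()['time_s'],env.job_done())"
```

```text
the job is handed in; nothing more can be done
12.1333 None
```

I flipped the ratchet lever, swung the handle a quarter turn clockwise, and handed the job in at 12.1 s. No verdict is reported.

- **Lever:** I pushed the tab across with the closed fingers until it met a stop; the force rose to about 8 N with no further motion. It measured about (0.591, 0.22) m, against the (0.592, 0.219) expected. In the last views it is still on the handle's anticlockwise side.
- **Handle and bolt:** The half-open fingers straddled the grip and swung it clockwise. Line fits in the top pictures from before and after give 94.2°. Less the roughly 3° of play, the bolt turned about 91° (1.59 rad). The bolt was never measured directly.
- **Disagreement in the checks:** The coarser wrist and network readings of the swing spread from 93.5° to 97°.
- **At hand-in:** The gripper was lifted and clear, about 0.15 m above and away from the handle. The small white and green eye-drop bottle was still standing, with its position unchanged to within about 5 mm, which is roughly the measuring accuracy. The look-alikes were undisturbed too.

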